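Walk the heavy V-block round and seat it along the drilling fence

ROBOT

A 6-joint arm with a two-finger parallel gripper is mounted at the origin on the work surface. World frame = base frame: x ahead of the robot, y to its left, z up, the work surface at z = 0. Lengths are in m, angles in rad, forces in N, time in s.
With the tool pointing down it reaches from about 0.225 to 0.875 m from the base axis. Payload 3.4 kg.
Tool frame: the origin (TCP) lies at the very end of the fingers, on their centre line; the grasp point (between the pads) lies 19 mm behind it; z points along the fingers, y is the line along which they close (so a half turn about z gives the same grasp; the last joint's range is limited). The gripper opens to 85 mm and grips with 20 to 120 N. Pads are 22 mm wide; open, the fingers measure 114 mm over their backs; the gripper's body (76 mm by 85 mm) begins 54 mm behind the grasp point. The pads swing forward as they close: fully open they stand 13 mm farther back than shut.
Start: joints at [1.183, 0.276, 1.505, -0, 1.361, -0.121], TCP at [0.152, 0.555, 0.231] pointing down, gripper open.
Joint ranges: [-2.89, 2.89], [-0.75, 2.08], [0.22, 2.7], [-1.18, 4.32], [0.11, 2.71], [-2.7, 2.7]. Speed limits (rad/s): [2.57, 2.57, 3.14, 3.14, 3.14, 3.14].

INTERFACE

Orientations are given as a unit quaternion [w, x, y, z].
In Python, from rig import readout, vision, manip gives the robot as it stands.
- The arm moves only by the shell command python3 -m handwheel 'ROWS' [FORCE]. ROWS is JSON, a list of rows, each a list of 3 entries, a list of its own where there are three numbers: the shift along the tool's x, y, z in mm, then the turn, a rotation vector about the tool's x, y, z in units of 6 degrees (1.0 is 6 degrees), then the closure, from -1 (fully open) to 1 (shut), so that 0 is half open. A call has 1 to 20 rows; each row shifts and turns the commanded pose from where the row before left it, along the tool's axes as they then stand; what a row does not reach is not made up. A row lasts 1/8 s, in which the tool goes at most 62.5 mm and 10.7 degrees, less where a joint would pass 70% of its speed; a pose out of reach is approached as far as the arm can. A call is refused whole if a number of a shift passes 62.5 or a number of a turn 1, either way. A call with a gripper value outside its range is refused whole. The fingers move at their own pace and stop on an object; FORCE is the grip in N (left out, the last holds). Time passes only in rows, so rows that do not move let the fingers close. It gives the time, the measured TCP pose, the force, the opening and the grip force at its end, in the units of the state.
- readout.get_state(): the state, without advancing time (a new reading comes with each control period).
- vision.get_image(name): name is "scene" or "top" or "wrist"; returns the picture (384x512x3 uint8, blue, green, red); there is no depth.
- vision.camera_params(name): a dict with "intrinsics" (3x3 intrinsics, pixels), "rvec" (rotation vector, rad) and "tvec" (3), from world to camera coordinates, as OpenCV has them; the wrist camera has in their place "hand_eye" (4x4, takes a point from camera to tool coordinates, whose origin is the TCP and whose axes are the flange's). Camera axes: x right, y down, z forward; pixel columns grow to the right and rows downward; lengths in m; the calibration is good to about 2 mm. A picture is of the moment at which its call begins: read the wrist's pose just before it. camera_params takes no time and is no camera call.
- manip.sign_off(): hands the job in; it is judged then, once.
The state is a dict: "clock": time; "qpos": joint angles; "qd": joint speeds; "effort": joint torques, N m; "position": TCP position; "ee_rot": TCP orientation; "contact_force": force on the tool from outside, world axes, zero at the start; "moment": the same for the moment, N m; "width": finger opening in m; "gripper_force": force on a finger pad.
Only numpy, scipy, OpenCV 4.12 (cv2) and the standard library are available. Lean on these libraries where they do the work, as an engineer would, in place of code of your own. Each camera call takes 0.05 s, during which the arm holds its last target. There are 200 camera calls.

TASK

Without gripping or lifting it, push the heavy iron V-block round on the bench with the fingertips from outside, on its upright sides, until one of its long sides faces the wooden fence squarely (nudging alternate corners keeps it from wandering off); keep it clear of the fence until then. Then push it home so that this whole long side lies flush against the fence, with no part of the block past either end of the fence, and take the hand away. Keep the block flat on the bench, do not reach into its groove or push on its top, and leave the other things on the bench where they are.

Things in the scene. Friction and masses are not known exactly. Their poses are not given: they have to be found in the camera images.
- vblock: Loose dark cast-iron V-block, 130 mm long (its x), 90 mm wide (its y), 50 mm high, about 1.7 kg (varies), too wide to grip; stands on the bench and slides stiffly with friction, with no rebound. A V groove 40 mm wide and 20 mm deep runs along its x down the middle of the top. Origin at the centre of its underside, z up. Its two long sides (at y = -45 and +45 mm) are alike: either may go to the fence.
- fence: Fence: pale hardwood batten bolted to the bench, immovable, 260 mm long (its x), 45 mm thick (its y), 45 mm high, with two low bolt heads on top (to 52 mm). Origin at the centre of its underside, z up. Its working face, at y = -22.5 mm in its frame, looks to its -y, towards the V-block, whose origin starts 170 to 205 mm from the fence's origin in -y, turned at least 40 degrees from square.
- tin: Bystander: round metal tin, 60 mm across, 60 mm high, on the far (+y) side of the fence; origin at the centre of its underside.
- chuck_key: Bystander: small steel T-shaped drill chuck key lying flat, 78 mm long, cross bar 74 mm, up to 22 mm high, on the bench on the side of the V-block away from the fence; origin at the centre of its underside.
- offcut: Bystander: round pale wood disc, 80 mm across, 22 mm thick, lying flat on the side of the V-block away from the fence; origin at the centre of its underside.
There are look-alikes about, which are no part of the job. There is more than one size of the vblock; the job needs the smallest.

How it is judged:
On the way:
1. the V-block, standing clear of the fence, has a long side facing it squarely (within 10 degrees) (angle between the x axis of vblock and the x axis of fence, either way round below 0.175 rad and y of vblock in the frame of fence below -0.073 m and contact force between vblock and fence below 0.5 N), for 0.2 s.
At the end, for the whole second after the job is handed in: The V-block stands flat and still on the bench with a long side flush against the fence's working face (within 4 mm and 2.3 degrees), its 130 mm length within the fence's 260 mm length (2 mm grace at each end) (angle between the x axis of vblock and the x axis of fence, either way round below 0.04 rad and y of vblock in the frame of fence between -0.0715 and -0.06 m and x of vblock in the frame of fence between -0.067 and 0.067 m and height (world z) of vblock below 0.004 m and angle between vblock's own z axis and vertical below 0.04 rad and linear speed of vblock below 0.01 m/s and angular speed of vblock below 0.05 rad/s); the robot touches nothing.
It fails at once if the V-block is lifted or tipped (height (world z) of vblock above 0.008 m or angle between vblock's own z axis and vertical above 0.12 rad).
It fails at once if the V-block touches the fence while more than 10 degrees from square (contact force between vblock and fence above 1 N and angle between the x axis of vblock and the x axis of fence, either way round above 0.175 rad).
It fails at once if the fingers reach into the V-block's groove or press on its top (x of the grasp point in the frame of vblock between -0.05 and 0.05 m and y of the grasp point in the frame of vblock between -0.03 and 0.03 m and z of the grasp point in the frame of vblock below 0.075 m and contact force between the fingers and vblock above 0.5 N).
It fails at once if a bystander is moved more than 20 mm (distance of any of tin, chuck_key, offcut from where it was at the start of the episode above 0.02 m).
It also fails if it takes over 72 s, if anything falls off the work surface, if the arm or the gripper's body presses on something with over 40 N, if the wrist force passes 120 N, or if a joint passes its speed limit or range.

## Working session

There is one attempt and no reset: what is moved stays moved. The work goes in short steps, Python scripts to look and compute and a shell command to move; the robot and the scene stay as the last step left them, time stands still between calls to the robot, and variables do not carry over. Pictures are saved under pics/ and viewed, at most 10 in all, crops included, and the job is handed in when it is done.

```bash
mkdir -p pics; ls
python3 - <<'E'
from rig import readout, vision
import cv2
s=readout.get_state();print(s)
for n in("top","scene"):
    cv2.imwrite(f"pics/{n}0.png",vision.get_image(n));p=vision.camera_params(n);print(n,p)
E
```

```text
pics
{'clock': 0.0, 'qpos': array([ 1.18298440e+00,  2.76588726e-01,  1.50614182e+00, -3.55201276e-06,
        1.36069639e+00, -1.21020720e-01]), 'qd': array([-0.00068587,  0.00014944, -0.00018063, -0.00012147,  0.00143134,
       -0.00094607]), 'effort': array([-9.72027156e-04, -4.16783023e+01, -2.45808256e+01, -1.46634090e-05,
        1.08096673e-02,  2.26440886e-05]), 'position': array([0.15140662, 0.55415601, 0.23043983]), 'ee_rot': array([-2.29145490e-04,  1.32999913e-01,  9.91115625e-01, -8.88054248e-04]), 'contact_force': array([ 0.50007401, -0.03088876, -0.29701762]), 'moment': array([ 0.0187019 , -0.00298568,  0.01608123]), 'gripper_force': 0.0, 'width': 0.0853051555740274}
top {'intrinsics': array([[359.05443498,   0.        , 255.87832854],
       [  0.        , 359.05443498, 200.42616911],
       [  0.        ,   0.        ,   1.        ]]), 'rvec': array([ 2.13981855, -2.10446383,  0.19826941]), 'tvec': array([0.04483008, 0.54831236, 0.826994  ])}
scene {'intrinsics': array([[442.3572973 ,   0.        , 254.55847037],
       [  0.        , 442.3572973 , 188.77804964],
       [  0.        ,   0.        ,   1.        ]]), 'rvec': array([ 1.30672522,  2.26748517, -0.92620489]), 'tvec': array([ 0.25701287, -0.33313743,  1.51379032])}
```

View pics/top0.png

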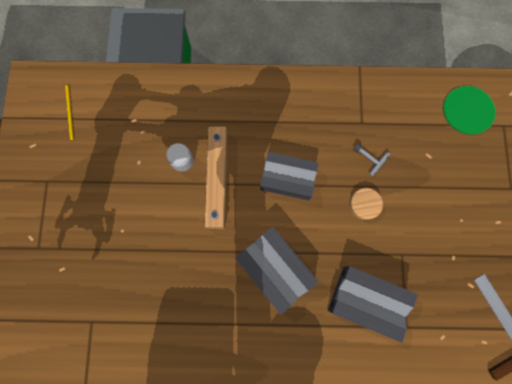

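View pics/scene0.png

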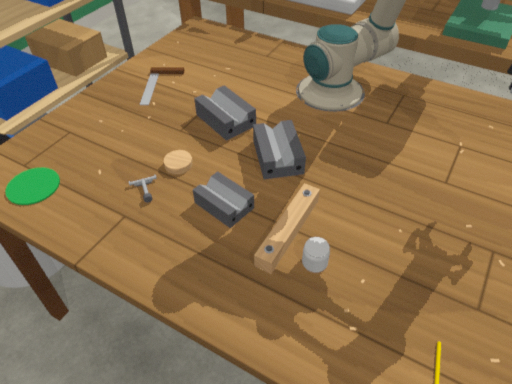

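The top view shows the smallest V-block at about px (289,176), with its groove running nearly horizontal. The fence is vertical at (216,178), the tin at (180,157), the key at (373,158) and the offcut at (367,204). The two larger blocks, at (277,270) and (372,302), are the look-alikes.

```bash
cat > h.py <<'E'
import numpy as np, cv2
from rig import readout, vision
def cam(n):
    p=vision.camera_params(n);R=cv2.Rodrigues(p["rvec"])[0];return p["intrinsics"],R,-R.T@p["tvec"]
def cast(uv,z,n="top"):
    K,R,C=cam(n);uv=np.reshape(uv,(-1,2));d=np.c_[uv,np.ones(len(uv))]@np.linalg.inv(K).T@R
    return (C+d*((z-C[2])/d[:,2:]))[:,:2]
def hull(mask,seed):
    cs,_=cv2.findContours(mask.astype(np.uint8),cv2.RETR_EXTERNAL,cv2.CHAIN_APPROX_NONE)
    c=max((c for c in cs if cv2.contourArea(c)>60),key=lambda c:cv2.pointPolygonTest(c,seed,True))
    return c.reshape(-1,2).astype(float)
def fitrect(c,h,L,W):
    """c contour px of an upright box seen from above; returns centre, long-axis angle, measured L,W"""
    C=cam("top")[2][:2]
    q=cast(c,h/2).astype(np.float32);r=cv2.minAreaRect(q);b=cv2.boxPoints(r);ctr=b.mean(0)
    res=[]
    for i in range(4):
        a,e=b[i],b[(i+1)%4];t=(e-a)/np.linalg.norm(e-a);n=np.array([t[1],-t[0]])
        if n@(a-ctr)<0:n=-n
        z=0. if n@(C-a)>0 else h
        P=cast(c,z);s=(q-a)@t;d=(q-a)@n;l=np.linalg.norm(e-a)
        P=P[(abs(d)<.008)&(s>.12*l)&(s<.88*l)]
        vx,vy,x,y=cv2.fitLine(P.astype(np.float32),cv2.DIST_HUBER,0,.001,.001).ravel()
        m=np.array([vy,-vx]);m*=np.sign(m@n);res.append((m,m@[x,y],l))
    A=np.array([r[0] for r in res]);k=np.array([r[1] for r in res])
    # opposite pairs (0,2),(1,3): mid lines
    M=[];o=[]
    for i in(0,1):
        m=A[i]-A[i+2];m/=np.linalg.norm(m);M.append(m);o.append((k[i]-k[i+2])/2)
    p=np.linalg.solve(M,o);w=[k[0]+k[2],k[1]+k[3]]
    i=int(np.argmax(w));ax=M[i]+0 # normal of short faces = long axis
    j=1-i;lx=np.array([-M[j][1],M[j][0]]);lx*=np.sign(lx@ax)
    ang=np.arctan2(*(lx*130+ax*90)[::-1])
    return p,np.degrees(ang)%180,w
def blockmask(im):
    hsv=cv2.cvtColor(im,cv2.COLOR_BGR2HSV)
    m=(hsv[...,1]<75).astype(np.uint8)
    return cv2.morphologyEx(m,cv2.MORPH_OPEN,np.ones((3,3)))
F=None
def pose_in_fence(p,ang,f,fa):
    x=np.array([np.cos(np.radians(fa)),np.sin(np.radians(fa))]);y=np.array([-x[1],x[0]])
    return np.array([(p-f)@x,(p-f)@y])
E
python3 - <<'E'
from h import *
im=cv2.imread("pics/top0.png");hsv=cv2.cvtColor(im,cv2.COLOR_BGR2HSV)
for u,v in[(289,176),(289,165),(289,190),(300,130),(240,150),(216,180),(216,160),(180,160),(310,220),(367,204)]:print(u,v,hsv[v,u])
bm=blockmask(im)
c=hull(bm,(289,176));print(fitrect(c,.05,.13,.09), cam("top")[2])
fm=(hsv[...,2]>150)&(hsv[...,1]>60)
fm=cv2.morphologyEx(fm.astype(np.uint8),cv2.MORPH_CLOSE,np.ones((9,9)))
fm=cv2.morphologyEx(fm,cv2.MORPH_OPEN,np.ones((7,7)))
c2=hull(fm,(216,180));print(fitrect(c2,.045,.26,.045))
for s,z in((180,157),.06),((373,158),.01),((367,204),.022):print(cast(s,z))
v=cv2.resize(im,None,fx=4,fy=4)
for c in(c,c2):cv2.polylines(v,[(c*4+2).astype(int)],True,(0,0,255))
cv2.imwrite("pics/c0.png",v[440:960,640:1420])
E
```

```text
289 176 [110  14 106]
289 165 [111  17 106]
289 190 [114  16  81]
300 130 [ 16 155 112]
240 150 [ 16 154  93]
216 180 [ 15 128 202]
216 160 [ 15 127 203]
180 160 [110   4 200]
310 220 [ 15 154 129]
367 204 [ 15 128 219]
(array([ 0.6179538 , -0.02758325], dtype=float32), np.float32(78.39107), [np.float32(0.12531367), np.float32(0.08671695)]) [0.38344866 0.05126517 0.91483018]
(array([0.58032566, 0.15917744], dtype=float32), np.float32(3.113739), [np.float32(0.20970127), np.float32(0.05472733)])
[[0.65239277 0.24394035]]
[[ 0.67383389 -0.25132385]]
[[ 0.54861187 -0.22680005]]
```

View pics/c0.png

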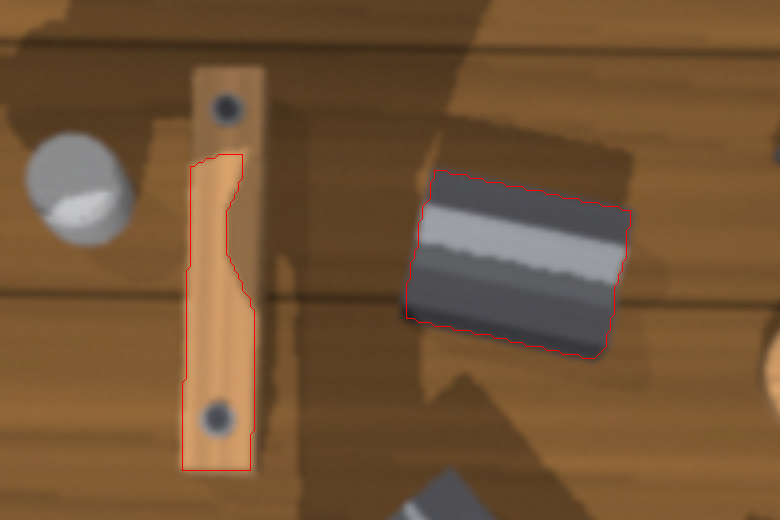

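The crop shows the block contour is clean. The fence contour misses the shadowed upper part, so I'll re-mask the fence by saturation.

Run:
```python
from h import *
im=cv2.imread("pics/top0.png");hsv=cv2.cvtColor(im,cv2.COLOR_BGR2HSV)
print([hsv[v,u].tolist() for u,v in[(217,129),(222,165),(218,150),(213,133),(228,165),(235,180)]])
fm=((hsv[...,1]<141)&(hsv[...,1]>20)).astype(np.uint8)
fm[:,:195]=0;fm[:,240:]=0;fm[:115]=0;fm[240:]=0
fm=cv2.morphologyEx(cv2.morphologyEx(fm,cv2.MORPH_CLOSE,np.ones((9,9))),cv2.MORPH_OPEN,np.ones((5,5)))
c2=hull(fm,(216,180));f,fa,w=fitrect(c2,.045,.26,.045);print(f,fa,w,"bolts",cast([[216.5,137],[214,214]],.052))
c=hull(blockmask(im),(289,176));p,a,w=fitrect(c,.05,.13,.09);print(pose_in_fence(p,a,f,fa),a-fa)
v=cv2.resize(im,None,fx=4,fy=4)
cv2.polylines(v,[(c2*4+2).astype(int)],True,(0,0,255))
cv2.imwrite("pics/c1.png",v[440:960,640:1420])
```

```text
[[15, 128, 151], [15, 128, 143], [15, 128, 213], [15, 116, 136], [15, 151, 86], [15, 153, 85]]
[0.6126909  0.15672216] 0.6196594 [np.float32(0.25767085), np.float32(0.050217614)] bolts [[0.70914723 0.15633311]
 [0.512176   0.1550905 ]]
[ 0.0032693  -0.18435156] 77.77141
```

View pics/c1.png

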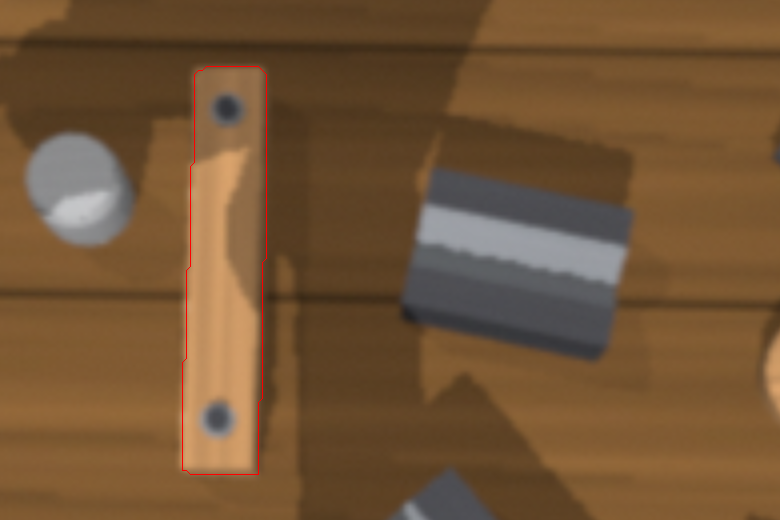

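```bash
python3 -m handwheel '[[[0,0,0],[0,0,-0.85],1],[[0,0,0],[0,0,-0.85],1],[[0,0,0],[0,0,-0.85],1],[[-36,-47,0],[0,0,0],1],[[-36,-47,0],[0,0,0],1],[[-36,-47,0],[0,0,0],1],[[-36,-47,0],[0,0,0],1],[[-36,-47,0],[0,0,0],1],[[-36,-47,0],[0,0,0],1],[[-36,-47,0],[0,0,0],1],[[-36,-47,0],[0,0,0],1],[[-36,-47,0],[0,0,0],1],[[-36,-47,0],[0,0,0],1],[[-34,-47,0],[0,0,0],1],[[0,0,0],[0,0,0],1]]' 40
```

```text
clock: 1.98
position: [0.5479, 0.0343, 0.2303]
ee_rot: [-0.0, 0.002, 1.0, -0.001]
contact_force: [-0.3, 1.0, -0.1]
width: -0.0001
gripper_force: 0.0
```

```bash
python3 -m handwheel '[[[0,0,55],[0,0,0],1],[[1,0,55],[0,0,0],1],[[1,0,55],[0,0,0],1],[[0,0,45],[0,0,0],1],[[0,0,0],[0,0,0],1],[[-10,0,0],[0,0,0],1],[[-7,0,0],[0,0,0],1],[[-7,0,0],[0,0,0],1],[[-7,-1,0],[0,0,0],1],[[-7,-2,0],[0,0,0],1],[[-7,-3,0],[0,0,0],1],[[-7,-3,0],[0,0,0],1],[[-7,-3,0],[0,0,0],1],[[0,0,0],[0,0,0],1]]'; python3 -c "
from h import *
cv2.imwrite('pics/t1.png',vision.get_image('top'))"
```

```text
clock: 3.72
position: [0.5996, 0.0283, 0.0206]
ee_rot: [-0.004, 0.001, 1.0, 0.002]
contact_force: [-4.8, 6.2, 1.6]
width: 0.0
gripper_force: 3.4
```

View pics/t1.png

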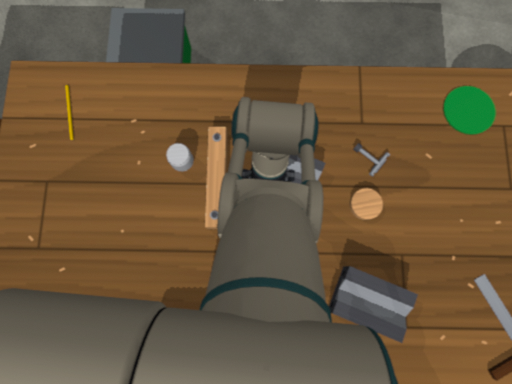

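The arm hides the block at px (300,170), as expected, so I'll retreat to the -y side to look.

```bash
cat >> h.py <<'E'
def look(name,seed=None):
    f,fa=np.array([.6125,.1555]),.45
    im=vision.get_image("top");cv2.imwrite(f"pics/{name}.png",im)
    m=blockmask(im);n,l,st,ce=cv2.connectedComponentsWithStats(m)
    for i in range(1,n):
        w=cast(ce[i],.05)[0]
        if 500<st[i,4]<2600 and .5<w[0]<.75 and -.15<w[1]<.12:
            c=hull(l==i,tuple(ce[i]));p,a,wd=fitrect(c,.05,.13,.09)
            print("block",p,a,wd,"fence frame",pose_in_fence(p,a,f,fa),"da",(a-fa+90)%180-90)
            t=np.radians(a);u=np.array([np.cos(t),np.sin(t)]);v=np.array([-u[1],u[0]])
            for s in(-.05,.05):
                for k in(-.045,.045):print("face",s,k,(p+s*u+k*v).round(4))
    print(readout.get_state()["position"])
E
python3 -m handwheel '[[[25,0,0],[0,0,0],1],[[0,0,-60],[0,0,0],1],[[0,0,-60],[0,0,0],1],[[0,0,-60],[0,0,0],1],[[25,-54,-20],[0,0,0],1],[[25,-54,0],[0,0,0],1],[[25,-54,0],[0,0,0],1],[[25,-54,0],[0,0,0],1],[[25,-54,0],[0,0,0],1],[[25,-54,0],[0,0,0],1],[[25,-54,0],[0,0,0],1],[[0,0,0],[0,0,0],1]]'; python3 -c "
from h import *
look('t2')"
```

```text
clock: 5.28
position: [0.4013, -0.3561, 0.2213]
ee_rot: [-0.0, 0.003, 1.0, -0.001]
contact_force: [0.6, 0.1, 0.5]
width: 0.0003
gripper_force: 0.0
block [ 0.6312475  -0.04096011] 67.2494 [np.float32(0.12198889), np.float32(0.09121096)] fence frame [ 0.01720396 -0.19660129] da 66.79941
face -0.05 -0.045 [ 0.6534 -0.1045]
face -0.05 0.045 [ 0.5704 -0.0697]
face 0.05 -0.045 [ 0.6921 -0.0123]
face 0.05 0.045 [0.6091 0.0226]
[ 0.40209835 -0.35363382  0.22115226]
```

```bash
python3 -m handwheel '[[[-41,33.5,0],[0,0,0],1],[[-41,33.5,0],[0,0,0],1],[[-41,33.5,0],[0,0,0],1],[[-41,33.5,0],[0,0,0],1],[[-41,33.5,0],[0,0,0],1],[[-41,33.5,0],[0,0,0],1],[[-42,33,0],[0,0,0],1],[[0,0,60],[0,0,0],1],[[0,0,60],[0,0,0],1],[[0,0,60],[0,0,0],1],[[0,0,20],[0,0,0],1]]'
python3 -m handwheel '[[[8,2,0],[0,0,0],1],[[8,2,0],[0,0,0],1],[[8,2,0],[0,0,0],1],[[7,3,0],[0,0,0],1],[[7,3,0],[0,0,0],1],[[7,3,0],[0,0,0],1],[[7,4,0],[0,0,0],1],[[7,4,0],[0,0,0],1],[[6,4,0],[0,0,0],1],[[0,0,0],[0,0,0],1]]'
```

```text
clock: 6.7
position: [0.6876, -0.1145, 0.0165]
ee_rot: [-0.004, -0.001, 1.0, 0.002]
contact_force: [-0.4, -0.2, 0.7]
width: 0.0001
gripper_force: 0.0
clock: 7.95
position: [0.6279, -0.0938, 0.0233]
ee_rot: [0.003, -0.001, 1.0, -0.003]
contact_force: [2.2, -6.0, 0.3]
width: 0.0004
gripper_force: 2.8
```

```bash
python3 -m handwheel '[[[7,4,0],[0,0,0],1],[[7,5,0],[0,0,0],1],[[7,5,0],[0,0,0],1],[[0,0,0],[0,0,0],1],[[-25,-15,0],[0,0,0],1],[[0,0,-60],[0,0,0],1],[[0,0,-60],[0,0,0],1],[[20,-30,-60],[0,0,0],1],[[40,-48,-20],[0,0,0],1],[[40,-48,0],[0,0,0],1],[[40,-48,0],[0,0,0],1],[[40,-48,0],[0,0,0],1],[[40,-48,0],[0,0,0],1],[[0,0,0],[0,0,0],1]]'; python3 -c "
from h import *
look('t3')"
```

```text
clock: 9.7
position: [0.4109, -0.3596, 0.2147]
ee_rot: [0.0, 0.003, 1.0, -0.001]
contact_force: [-0.2, 0.2, 0.7]
width: 0.0001
gripper_force: 0.0
block [ 0.60354996 -0.00514713] 38.564087 [np.float32(0.12704796), np.float32(0.08438438)] fence frame [-0.01021147 -0.16057188] da 38.11409
face -0.05 -0.045 [ 0.5925 -0.0715]
face -0.05 0.045 [ 0.5364 -0.0011]
face 0.05 -0.045 [ 0.6707 -0.0092]
face 0.05 0.045 [0.6146 0.0612]
[ 0.41239713 -0.35770298  0.21463517]
```

```bash
python3 -m handwheel '[[[-20,49.5,0],[0,0,0],1],[[-20,49.5,0],[0,0,0],1],[[-20,49.5,0],[0,0,0],1],[[-20,49.5,0],[0,0,0],1],[[-20,49.5,0],[0,0,0],1],[[-20,49.5,0],[0,0,0],1],[[-20,49.5,0],[0,0,0],1],[[-20,49.5,0],[0,0,0],1],[[-20,49,0],[0,0,0],1],[[0,0,0],[0,0,0],1],[[0,0,60],[0,0,0],1],[[0,0,60],[0,0,0],1],[[0,0,60],[0,0,0],1],[[0,0,15],[0,0,0],1]]'
python3 -m handwheel '[[[-4,-6,0],[0,0,0],1],[[-4,-6,0],[0,0,0],1],[[-4,-6,0],[0,0,0],1],[[-4,-6,0],[0,0,0],1],[[-3,-7,0],[0,0,0],1],[[-3,-7,0],[0,0,0],1],[[-3,-7,0],[0,0,0],1],[[-2,-7,0],[0,0,0],1],[[0,0,0],[0,0,0],1]]'
```

```text
clock: 11.5
position: [0.59, 0.0887, 0.0157]
ee_rot: [-0.004, -0.0, 1.0, -0.0]
contact_force: [-0.5, -0.1, -0.1]
width: 0.0001
gripper_force: 0.0
clock: 12.62
position: [0.6241, 0.0387, 0.0216]
ee_rot: [0.004, 0.001, 1.0, 0.002]
contact_force: [2.1, 8.0, 2.3]
width: -0.0001
gripper_force: 3.4
```

```bash
python3 -m handwheel '[[[3,18,0],[0,0,0],1],[[0,0,-60],[0,0,0],1],[[0,0,-60],[0,0,0],1],[[0,0,-60],[0,0,0],1],[[24,-52,-20],[0,0,0],1],[[24,-52,0],[0,0,0],1],[[24,-52,0],[0,0,0],1],[[24,-52,0],[0,0,0],1],[[24,-52,0],[0,0,0],1],[[24,-52,0],[0,0,0],1],[[24,-52,0],[0,0,0],1],[[24,-52,0],[0,0,0],1],[[0,0,0],[0,0,0],1]]'; python3 -c "
from h import *
look('t4')"
```

```text
clock: 14.25
position: [0.4242, -0.3649, 0.2194]
ee_rot: [-0.0, 0.003, 1.0, -0.001]
contact_force: [-0.4, -0.1, -0.6]
width: 0.0001
gripper_force: 0.0
block [ 0.6049594  -0.03551356] 23.435257 [np.float32(0.12723652), np.float32(0.09386392)] fence frame [-0.00904054 -0.19094845] da 22.98526
face -0.05 -0.045 [ 0.577  -0.0967]
face -0.05 0.045 [ 0.5412 -0.0141]
face 0.05 -0.045 [ 0.6687 -0.0569]
face 0.05 0.045 [0.6329 0.0257]
[ 0.42509438 -0.36263636  0.21925677]
```

```bash
python3 -m handwheel '[[[-33,48,0],[0,0,0],1],[[-33,48,0],[0,0,0],1],[[-33,48,0],[0,0,0],1],[[-33,48,0],[0,0,0],1],[[-33,46,0],[0,0,0],1],[[0,0,0],[0,0,0],1],[[0,0,60],[0,0,0],1],[[0,0,60],[0,0,0],1],[[0,0,60],[0,0,0],1],[[0,0,19],[0,0,0],1],[[3,6.5,0],[0,0,0],1],[[2,6.5,0],[0,0,0],1],[[2,6.5,0],[0,0,0],1],[[1,6.5,0],[0,0,0],1],[[1,6.5,0],[0,0,0],1],[[1,6.5,0],[0,0,0],1],[[1,6.5,0],[0,0,0],1],[[1,6.5,0],[0,0,0],1],[[0,0,0],[0,0,0],1]]'
```

```text
clock: 16.68
position: [0.5781, -0.0728, 0.0214]
ee_rot: [-0.0, -0.001, 1.0, -0.002]
contact_force: [-2.6, -5.8, -1.2]
width: -0.0001
gripper_force: 2.6
```

```bash
python3 -m handwheel '[[[0,-20,0],[0,0,0],1],[[0,0,-60],[0,0,0],1],[[0,0,-60],[0,0,0],1],[[0,0,-60],[0,0,0],1],[[33,-46,-20],[0,0,0],1],[[33,-46,0],[0,0,0],1],[[33,-46,0],[0,0,0],1],[[33,-46,0],[0,0,0],1],[[33,-46,0],[0,0,0],1],[[0,0,0],[0,0,0],1]]'; python3 -c "
from h import *
look('t5')"
```

```text
clock: 17.92
position: [0.4119, -0.3253, 0.221]
ee_rot: [0.001, 0.003, 1.0, -0.001]
contact_force: [1.0, 0.8, 0.0]
width: -0.0001
gripper_force: 0.0
block [ 0.6092307  -0.00690148] 10.60968 [np.float32(0.124663234), np.float32(0.09835148)] fence frame [-0.00454469 -0.16237079] da 10.159683
face -0.05 -0.045 [ 0.5684 -0.0603]
face -0.05 0.045 [0.5518 0.0281]
face 0.05 -0.045 [ 0.6667 -0.0419]
face 0.05 0.045 [0.6501 0.0465]
[ 0.41310945 -0.32334236  0.22084077]
```

```bash
python3 -m handwheel '[[[-28,43.5,0],[0,0,0],1],[[-28,43.5,0],[0,0,0],1],[[-28,43.5,0],[0,0,0],1],[[-28,43.5,0],[0,0,0],1],[[-28,44,0],[0,0,0],1],[[0,0,0],[0,0,0],1],[[0,0,60],[0,0,0],1],[[0,0,60],[0,0,0],1],[[0,0,60],[0,0,0],1],[[0,0,20],[0,0,0],1],[[0,10,0],[0,0,0],1],[[0,7,0],[0,0,0],1],[[0,7,0],[0,0,0],1],[[0,7,0],[0,0,0],1],[[0,7,0],[0,0,0],1],[[0,6,0],[0,0,0],1],[[0,6,0],[0,0,0],1],[[0,0,0],[0,0,0],1]]'
```

```text
clock: 20.23
position: [0.5523, -0.0557, 0.0212]
ee_rot: [-0.001, -0.002, 1.0, -0.002]
contact_force: [-5.6, -9.3, 5.1]
width: -0.0001
gripper_force: 4.6
```

```bash
python3 -m handwheel '[[[0,-20,0],[0,0,0],-1],[[0,0,-60],[0,0,0],-1],[[0,0,-60],[0,0,0],-1],[[0,0,-60],[0,0,0],-1],[[28,-48,-20],[0,0,0],-1],[[28,-48,0],[0,0,0],-1],[[28,-48,0],[0,0,0],-1],[[28,-48,0],[0,0,0],-1],[[28,-48,0],[0,0,0],-1],[[0,0,0],[0,0,0],-1]]'; python3 -c "
from h import *
look('t6')"
```

```text
clock: 21.48
position: [0.4124, -0.3172, 0.2202]
ee_rot: [0.0, 0.003, 1.0, -0.001]
contact_force: [-0.2, 0.5, 0.4]
width: 0.0853
gripper_force: 0.0
block [0.6142492  0.00448363] 1.7860413 [np.float32(0.12576228), np.float32(0.076255135)] fence frame [ 0.00056311 -0.15102545] da 1.3360443
face -0.05 -0.045 [ 0.5657 -0.0421]
face -0.05 0.045 [0.5629 0.0479]
face 0.05 -0.045 [ 0.6656 -0.0389]
face 0.05 0.045 [0.6628 0.051 ]
[ 0.41330574 -0.31515086  0.22008083]
```

```bash
python3 -c "
from h import *
print(readout.get_state()['qpos'])"; python3 -m handwheel '[[[0,0,0],[0,0,1],-1],[[0,0,0],[0,0,1],-1],[[0,0,0],[0,0,1],-1],[[0,0,0],[0,0,1],-1],[[0,0,0],[0,0,1],-1],[[0,0,0],[0,0,1],-1],[[0,0,0],[0,0,1],-1],[[0,0,0],[0,0,1],-1],[[0,0,0],[0,0,1],-1],[[0,0,0],[0,0,1],-1],[[0,0,0],[0,0,1],-1],[[0,0,0],[0,0,1],-1],[[0,0,0],[0,0,1],-1],[[0,0,0],[0,0,1],-1],[[0,0,0],[0,0,1],-1],[[0,0,0],[0,0,0],-1]]'; python3 -c "
from h import *
print(readout.get_state()['qpos'])"
```

```text
[-7.86023778e-01  1.99117096e-01  1.63897438e+00  9.33840793e-04
  1.30267069e+00 -2.35327241e+00]
clock: 23.52
position: [0.4148, -0.3123, 0.22]
ee_rot: [0.0, 0.706, 0.708, 0.0]
contact_force: [0.4, -0.5, 0.5]
width: 0.0851
gripper_force: 0.0
[-7.80174640e-01  1.98671010e-01  1.63975694e+00  1.00135422e-03
  1.30290517e+00 -7.83601309e-01]
```

```bash
python3 -m handwheel '[[[43,40,0],[0,0,0],-1],[[43,40,0],[0,0,0],-1],[[43,40,0],[0,0,0],-1],[[43,40,0],[0,0,0],-1],[[43,39,0],[0,0,0],-1],[[0,0,0],[0,0,0],-1],[[0,0,60],[0,0,0],-1],[[0,0,60],[0,0,0],-1],[[0,0,60],[0,0,0],-1],[[0,0,30],[0,0,0],-1],[[0,0,0],[0,0,0],-1]]'
```

```text
clock: 24.9
position: [0.6101, -0.0982, 0.0074]
ee_rot: [-0.003, 0.707, 0.707, -0.002]
contact_force: [-0.2, 0.4, 0.2]
width: 0.0856
gripper_force: 0.0
```

```bash
python3 -m handwheel '[[[10,0,0],[0,0,0],-1],[[10,0,0],[0,0,0],-1],[[8,0,0],[0,0,0],-1],[[7,0,0],[0,0,0],-1],[[7,0,0],[0,0,0],-1],[[7,0,0],[0,0,0],-1],[[7,0,0],[0,0,0],-1],[[7,0,0],[0,0,0],-1],[[7,0,0],[0,0,0],-1],[[7,0,0],[0,0,0],-1],[[7,0,0],[0,0,0],-1],[[7,0,0],[0,0,0],-1],[[7,0,0],[0,0,0],-1],[[7,0,0],[0,0,0],-1],[[0,0,0],[0,0,0],-1]]'
```

```text
clock: 26.78
position: [0.6132, 0.0043, 0.01]
ee_rot: [0.002, 0.706, 0.708, -0.001]
contact_force: [0.3, -7.0, 0.7]
width: 0.0852
gripper_force: 3.6
```

```bash
python3 -m handwheel '[[[6,0,0],[0,0,0],-1],[[6,0,0],[0,0,0],-1],[[4,0,0],[0,0,0],-1],[[4,0,0],[0,0,0],-1],[[3,0,0],[0,0,0],-1],[[0,0,0],[0,0,0],-1]]'; python3 -m handwheel '[[[3,0,0],[0,0,0],-1],[[3,0,0],[0,0,0],-1],[[0,0,0],[0,0,0],-1]]';python3 -m handwheel '[[[3,0,0],[0,0,0],-1],[[3,0,0],[0,0,0],-1],[[0,0,0],[0,0,0],-1]]'
```

```text
clock: 27.52
position: [0.6132, 0.0265, 0.01]
ee_rot: [0.002, 0.706, 0.708, -0.002]
contact_force: [0.4, -9.8, 1.4]
width: 0.0857
gripper_force: 4.7
clock: 27.9
position: [0.6132, 0.0324, 0.01]
ee_rot: [0.002, 0.706, 0.708, -0.002]
contact_force: [0.1, -9.7, 2.3]
width: 0.0855
gripper_force: 4.9
clock: 28.28
position: [0.6138, 0.0331, 0.0101]
ee_rot: [0.005, 0.705, 0.71, -0.005]
contact_force: [0.7, -24.5, 0.7]
width: 0.0854
gripper_force: 12.3
```

```bash
python3 -m handwheel '[[[2,0,0],[0,0,0],-1],[[0,0,0],[0,0,0],-1],[[0,0,0],[0,0,0],-1]]'; python3 -m handwheel '[[[-12,0,0],[0,0,0],-1],[[-30,0,0],[0,0,0],-1],[[0,0,-60],[0,0,0],-1],[[0,0,-60],[0,0,0],-1],[[0,0,-60],[0,0,0],-1],[[-43,-40,-20],[0,0,0],-1],[[-43,-40,0],[0,0,0],-1],[[-43,-40,0],[0,0,0],-1],[[-43,-40,0],[0,0,0],-1],[[-43,-40,0],[0,0,0],-1],[[-43,-40,0],[0,0,0],-1],[[0,0,0],[0,0,0],-1]]'
python3 - <<'E'
from h import *
look('t7')
im=cv2.imread("pics/t7.png");cv2.imwrite("pics/c7.png",cv2.resize(im,None,fx=4,fy=4,interpolation=cv2.INTER_CUBIC)[440:960,640:1420])
E
```

```text
clock: 28.65
position: [0.6139, 0.0331, 0.0102]
ee_rot: [0.006, 0.705, 0.71, -0.006]
contact_force: [0.6, -30.9, 1.5]
width: 0.0855
gripper_force: 15.1
clock: 30.15
position: [0.3707, -0.2587, 0.2099]
ee_rot: [-0.0, 0.709, 0.705, -0.0]
contact_force: [-0.0, 0.6, 0.1]
width: 0.0852
gripper_force: 0.0
block [0.6156041 0.0888134] 0.589859 [np.float32(0.12537807), np.float32(0.056604225)] fence frame [ 0.00258026 -0.06670892] da 0.13986206
face -0.05 -0.045 [0.5661 0.0433]
face -0.05 0.045 [0.5651 0.1333]
face 0.05 -0.045 [0.6661 0.0443]
face 0.05 0.045 [0.6651 0.1343]
[ 0.37210436 -0.25723952  0.20984466]
```

View pics/c7.png

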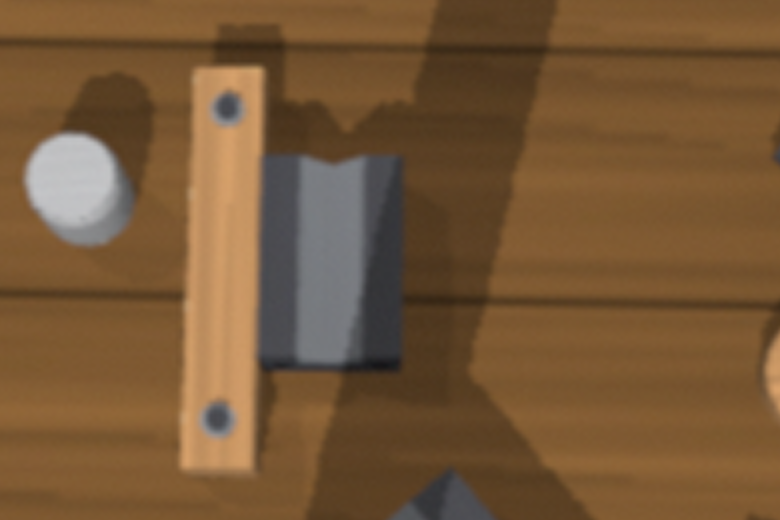

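The block sits flush, with its left side on the fence face at crop column 262. It spans rows 155 to 368, well inside the fence's 67 to 470, and the hand is away. The tin has not moved.

```bash
python3 -c "
from rig import manip
print(manip.sign_off())"
```

```text
the job is handed in; nothing more can be done
None
```

The job is handed in: the smallest V-block was pushed square and then home; in the final picture it lies flush along the fence (about 0.1° off, roughly centred), with the hand away.

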